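# Emergency lid release of a bench centrifuge

## Task

The bench centrifuge has lost its power with the lid locked. Take the release pin from the aluminium tube block, push it gently down the small emergency release hole in the centrifuge's deck and press the spring catch below until it lets the lid go and the lid swings up; then stand the pin back in the tube block. Do not press hard (the catch and the deck bend), and do not disturb the capped tubes or the reagent bottle.

Things in the scene. Friction and masses are not known exactly. Their poses are not given: they have to be found in the camera images.
- centrifuge: Bench centrifuge, fixed: beige housing 250 mm deep (x), 210 mm wide (y), flat deck 130 mm above the bench. Sloped control panel in front (-x), reaching 155 mm before the origin. On the deck a round lid of 88 mm radius, centre 20 mm behind the origin, dome 37 mm above the deck, hinged at the rear. Origin: centre of the underside; x to the rear, y to the left seen from the front.
- release_hole (a point): Emergency release hole: round, 8.5 mm diameter, 1 mm chamfer, straight down through the 10 mm thick deck near its front right corner, 100 mm before and 80 mm right of the centrifuge's origin. The point is the centre of the mouth on the deck's face; z up, axes as the centrifuge's. The lid's nearest edge is 50 mm away. The pin must press the deck with less than 20 N, or it dents.
- catch_middle (a point): A point on the hole's axis, 13 mm below the deck's face. The flat top of the spring catch lies under the hole anywhere from 5 to 21 mm below the face, set differently on every machine. Pushed 7 mm down from there it frees the lid; at 8.5 mm it meets a hard stop. The spring resists with some 4 N at first, 8 to 9 N at release, 10 N before the stop. Over 20 N from the pin bends it.
- lid (a joint): The lid's angle, rad: 0 shut and locked, 1.25 fully up. A damped spring raises it at some 0.4 rad/s once the catch lets go. Keep the catch pressed for the first half second, or it may catch the lid again. The lid swings up and to the rear, away from the hole.
- block: Aluminium tube block, fixed: 110 mm (x) by 78 mm (y), 45 mm high. Origin: centre of its underside. Six round holes of 10 mm diameter, 38 mm deep, in its top face, at x = -32, 0, +32 mm and y = -18, +18 mm. The pin stands in one, the two tubes in two others; the rest are empty.
- pin_handle (a point): Release pin, standing upright in a hole of the block: steel rod of 7 mm diameter, 60 mm long, under a round black handle of 16 mm diameter and 56 mm length with a 4 mm high collar of 19 mm diameter at its foot; 120 mm long in all, 45 g. The point is on the axis, in the middle of the handle, 92 mm above the rod's tip; z up along the pin.
- pin_tip (a point): Centre of the flat lower end of the pin's rod (its rim chamfered by 1 to 1.5 mm); z up along the pin. It stands on the floor of the block's hole, 7 mm above the bench.
- tube0_cap (a point): A small sample tube with a screw cap of 13.6 mm diameter and 10 mm height, hanging by the cap in a hole of the block. The point is the middle of the cap, 5 mm above the block's top.
- tube1_cap (a point): The second sample tube, the same.
- reagent_mid (a point): An amber reagent bottle, 58 mm in diameter and 125 mm high, standing on the bench left of the centrifuge. The point is on its axis, 60 mm above the bench.

How it is judged:
By the outcome, as a careful person would: the job done as asked, in the order asked, and still so for the second after the job is handed in, with the robot touching nothing.
It also fails if it takes over 53 s, if anything falls off the work surface, if the arm or the gripper's body presses on something with over 40 N, if the wrist force passes 120 N, or if a joint passes its speed limit or range.

## Robot

A 6-joint arm with a two-finger parallel gripper is mounted at the origin on the work surface. World frame = base frame: x ahead of the robot, y to its left, z up, the work surface at z = 0. Lengths are in m, angles in degrees, forces in N, time in s.
With the tool pointing down it reaches from about 0.4 to 0.825 m from the base axis. Payload 7 kg.
Tool frame: the origin (TCP) lies at the very end of the fingers, on their centre line; the grasp point (between the pads) lies 19 mm behind it (ctrl.grip_point_offset is the distance from the TCP to the grasp point, in m); x points along the fingers, z is the direction in which the jaws open and shut, and the axes are right-handed (so a half turn about x gives the same grasp; the last joint's range is limited). The gripper opens to 88 mm and grips with 3 to 60 N. Pads are 19 mm wide; open, the fingers measure 130 mm over their backs; the gripper's body (78 mm by 193 mm) begins 47 mm behind the grasp point.
Start: joints at [82.569, 20.546, 0.682, 0, -70.136, -16.507], TCP at [0.274, 0.617, 0.227] pointing down, gripper open.
Joint ranges: [-176.03, 176.03], [-82.01, 121.73], [-58.28, 71.71], [-173.87, 95.51], [-174.79, -0.11], [-173.66, 173.66]. Speed limits (degrees/s): [136.94, 136.94, 172.46, 180, 180, 180].

## Interface

Orientations are given as [roll, pitch, yaw] about the fixed x, y, z axes, in that order (R = Rz(yaw) Ry(pitch) Rx(roll)).
In Python, from plant import get_obs, snapshot, calibration, close_job, ctrl gives the robot as it stands.
- The arm moves only by the tool move_arm, never from a script. Its argument "commands" is a list that holds one entry, the list of rows, each a list of 4 numbers: the shift along the tool's x, y, z in cm, then the turn about the tool's x in rad. In form: [[[dx, dy, dz, spin], ...]]. A call has 1 to 8 rows; each row shifts and turns the commanded pose from where the row before left it, along the tool's axes as they then stand; what a row does not reach is not made up. A row lasts 1/10 s, in which the tool goes at most 50 mm and 8.59 degrees, less where a joint would pass 70% of its speed; a pose out of reach is approached as far as the arm can. A call with a gripper value outside its range is refused whole. "jaw" is the finger opening in cm, from 0 to 8.76, set as the call begins (left out, the last holds). The fingers move at their own pace and stop on an object; the grip force is fixed at half the most. Time passes only in rows, so rows that do not move let the fingers close. It gives the time, the measured TCP pose, the force and the opening at its end, in the units of the state.
- get_obs(): the state, without advancing time (a new reading comes with each control period).
- snapshot(name): name is "scene" or "top"; returns (picture, depth): 400x640x3 uint8, red, green, blue; 400x640 float32, m along the optical axis (not along the pixel's ray), 0 where there is no reading.
- calibration(name): a dict with "mtx" (3x3 intrinsics, pixels), "k1" (the pictures are not rectified: a ray, as slopes to the right and down, at radius r is drawn at 1 + k1 r^2 times it, then the intrinsics apply), "T" (4x4, takes a point from camera to world coordinates). Camera axes: x right, y up, looking along -z (the intrinsics and any distortion apply to the point x, -y, -z); pixel columns grow to the right and rows downward; lengths in m; the calibration is good to about 2 mm. A picture is of the moment at which its call begins. calibration takes no time and is no camera call.
- close_job(): hands the job in, once; it reports no verdict.
The state is a dict: "clock": time; "joint_pos": joint angles; "qvel": joint speeds; "tau": joint torques, N m; "tool_pos": TCP position; "orientation": TCP orientation; "force": force on the tool from outside, world axes, zero at the start; "moment": the same for the moment, N m; "opening": finger opening in m.
Only numpy, scipy, OpenCV 4.12 (cv2) and the standard library are available. Lean on these libraries where they do the work, as an engineer would, in place of code of your own. Each camera call takes 0.05 s, during which the arm holds its last target. There are 200 camera calls.

## Working session

There is one attempt and no reset: what is moved stays moved. The work goes in short steps, Python scripts to look and compute and a tool call to move; the robot and the scene stay as the last step left them, time stands still between calls to the robot, and variables do not carry over. Pictures are saved under pics/ and viewed, about 8 in all and at most 12, crops included, and the job is handed in when it is done.

Besides the shell and the picture viewer there is one more tool, called after "Call:" in YAML: its name, and indented under it one key for each argument. move_arm: Moves the arm, as the interface text tells. Its arguments: {"type":"object","properties":{"commands":{"type":"array"},"jaw":{"type":"number"}},"required":["commands"]}

```bash
ls; mkdir -p pics
cat > h.py <<'E'
import numpy as np, cv2
from plant import get_obs, snapshot, calibration, close_job, ctrl
def cloud(name,depth,c):
    K,k1,T=np.array(c['mtx']),c['k1'],np.array(c['T'])
    v,u=np.mgrid[:400,:640].astype(float)
    p=cv2.undistortPoints(np.stack([u.ravel(),v.ravel()],1)[:,None],K,np.array([k1,0,0,0.]))[:,0]
    d=depth.ravel()
    P=np.stack([p[:,0]*d,-p[:,1]*d,-d],1)@T[:3,:3].T+T[:3,3]
    P[d==0]=np.nan
    return P.reshape(400,640,3)
def pix(name,P):
    c=calibration(name);K,k1,T=np.array(c['mtx']),c['k1'],np.array(c['T'])
    q=(np.atleast_2d(P)-T[:3,3])@T[:3,:3]
    q=q*[1,-1,-1]
    return cv2.projectPoints(q,np.zeros(3),np.zeros(3),K,np.array([k1,0,0,0.]))[0][:,0]
def look(name):
    im,d=snapshot(name); return im,cloud(name,d,calibration(name))
def save(fn,im): cv2.imwrite('pics/'+fn,im[...,::-1])
E
python3 - <<'E'
from h import *
for n in('scene','top'):
    im,P=look(n); save(n+'0.png',im); np.savez('/tmp/'+n,im=im,P=P)
    c=calibration(n); print(n,np.round(c['T'],3).tolist(),c['mtx'],c['k1'])
print(get_obs(),ctrl.grip_point_offset)
E
```

```text
pics
scene [[0.441, -0.519, 0.732, 1.576], [0.897, 0.256, -0.359, -0.444], [-0.001, 0.816, 0.579, 0.891], [0.0, 0.0, 0.0, 1.0]] [[445.97773591   0.         321.34074298]
 [  0.         445.97773591 190.84413869]
 [  0.           0.           1.        ]] -0.017710353147788196
top [[-0.014, 0.999, -0.044, 0.539], [-1.0, -0.014, -0.001, 0.028], [-0.002, 0.044, 0.999, 1.33], [0.0, 0.0, 0.0, 1.0]] [[469.47065743   0.         316.73334713]
 [  0.         469.47065743 195.56018271]
 [  0.           0.           1.        ]] -0.036633731436019716
{'clock': 0.1, 'joint_pos': array([ 8.25681264e+01,  2.05859517e+01,  6.40146539e-01, -1.81507841e-02,
       -7.01344578e+01, -1.65060837e+01]), 'qvel': array([-0.02761805, -0.10298841,  0.04709282,  0.09219087,  0.09157507,
        0.054393  ]), 'tau': array([-1.60397856e-03, -5.84162235e+01,  2.93747860e+01,  7.01541960e+00,
        1.01500683e-02, -4.83405665e-05]), 'tool_pos': array([0.27373508, 0.61654332, 0.22573917]), 'orientation': array([   4.50511371,   89.91794271, -109.43902341]), 'force': array([ 0.21329393, -0.37276309, -0.45629058]), 'moment': array([0.02625828, 0.03627032, 0.00513426]), 'opening': 0.08751619617539175} 0.0188
```

View pics/scene0.png

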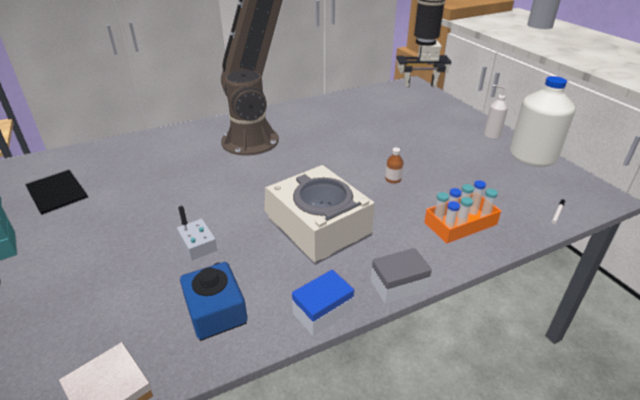

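View pics/top0.png

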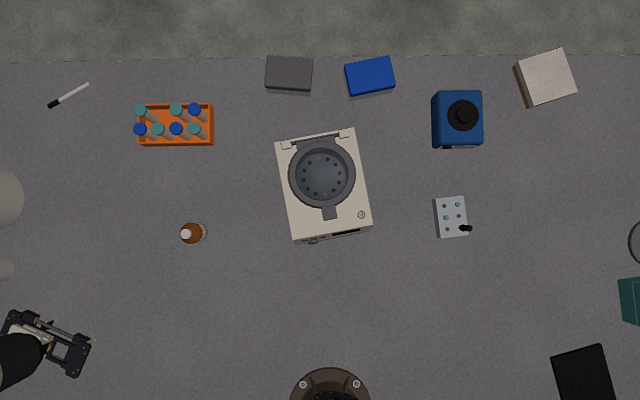

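The scene view shows the centrifuge around (320,210) and the block with the black pin at (190,230). In the top view the release ring is at (361,214), the block at (452,217) and the pin at (465,228). The tubes are at about (446,217) and (458,204), and the bottle is at (193,233).

Run:
```python
from h import *
D=np.load('/tmp/top.npz'); im,P=D['im'],D['P']
def show(b,s): return cv2.resize(im[b[1]:b[3],b[0]:b[2]],None,fx=s,fy=s,interpolation=cv2.INTER_CUBIC)
a=show((340,190,390,240),8); b=show((425,190,475,240),8)
save('crop1.png',np.hstack([a,b]))
print('ring z',P[210:219,358:366,2].round(3).tolist())
def rect(lo,hi,box):
    Q=P[box[1]:box[3],box[0]:box[2]].reshape(-1,3); m=(Q[:,2]>lo)&(Q[:,2]<hi); Q=Q[m]
    r=cv2.minAreaRect(Q[:,:2].astype(np.float32)); print(len(Q),np.median(Q[:,2]),r)
rect(.12,.14,(260,115,390,250)); rect(.038,.05,(425,185,480,245))
Q=P[215:240,455:480].reshape(-1,3); Q=Q[Q[:,2]>.07]; print('pin',Q.mean(0),Q.min(0),Q.max(0)); T=Q[Q[:,2]>Q[:,2].max()-.006];print(len(T),T.mean(0))
print('table',np.nanmedian(P[300:330,200:300,2]))
print(P[214,361],P[217,446],P[204,458])
S=np.load('/tmp/scene.npz');Q=S['P'][200:230,170:195].reshape(-1,3);Q=Q[Q[:,2]>.07];print('pin scene',Q.mean(0),Q.min(0),Q.max(0))
```

```text
ring z [[0.129, 0.132, 0.127, 0.13, 0.131, 0.129, 0.132, 0.131], [0.123, 0.132, 0.131, 0.132, 0.134, 0.131, 0.13, 0.13], [0.129, 0.132, 0.129, 0.133, 0.127, 0.132, 0.135, 0.135], [0.133, 0.129, 0.124, 0.128, 0.137, 0.129, 0.133, 0.128], [0.132, 0.134, 0.13, 0.121, 0.121, 0.132, 0.129, 0.134], [0.132, 0.127, 0.126, 0.126, 0.124, 0.134, 0.128, 0.13], [0.131, 0.128, 0.128, 0.131, 0.13, 0.131, 0.131, 0.132], [0.134, 0.13, 0.127, 0.133, 0.135, 0.132, 0.128, 0.135], [0.131, 0.129, 0.133, 0.13, 0.13, 0.13, 0.131, 0.131]]
3970 0.13049986506567157 ((0.623573362827301, 0.013564907014369965), (0.25811389088630676, 0.21062374114990234), 10.165075302124023)
1000 0.045459635823078326 ((0.5332510471343994, -0.3393550217151642), (0.110443614423275, 0.0802939310669899), 6.192533493041992)
pin [ 0.50424412 -0.35747829  0.10821494] [ 0.49687371 -0.36718136  0.07109755] [ 0.51273329 -0.35261591  0.13243951]
21 [ 0.50292975 -0.36054795  0.12888081]
table 0.0008642109338019566
[ 0.54333412 -0.08357395  0.12133792] [ 0.53205783 -0.32088234  0.05543895] [ 0.56690786 -0.35429102  0.05658436]
pin scene [ 0.50651471 -0.36068915  0.10155063] [ 0.49136782 -0.36918198  0.07022452] [ 0.51269326 -0.35284078  0.13035412]
```

View pics/crop1.png

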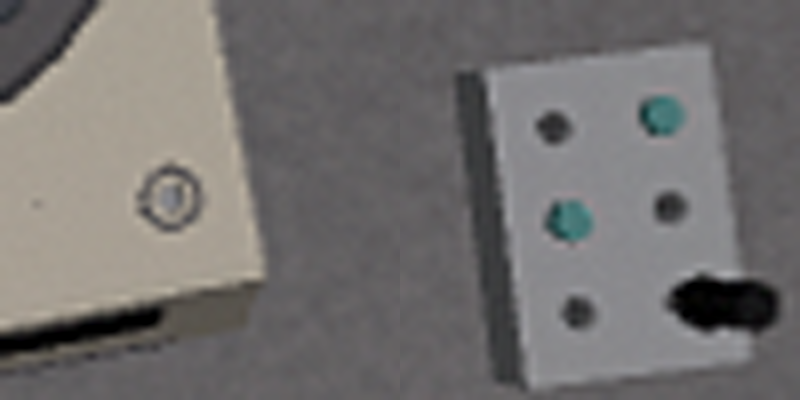

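The release ring is at crop (171,197), which is top-view pixel (361,214). The empty holes are at crop (554,127), (671,208) and (578,313), the caps are at (665,115) and (573,220), and the pin's foot is near (690,300). Next I'll turn these into positions while rotating the tool in place.

```bash
cat >> h.py <<'E'
def ray(name,uv,z):
    c=calibration(name);K,k1,T=np.array(c['mtx']),c['k1'],np.array(c['T'])
    p=cv2.undistortPoints(np.array(uv,float).reshape(-1,1,2),K,np.array([k1,0,0,0.]))[:,0]
    d=np.c_[p[:,0],-p[:,1],-np.ones(len(p))]@T[:3,:3].T
    return T[:3,3]+d*((z-T[2,3])/d[:,2])[:,None]
E
python3 - <<'E'
from h import *
f=lambda a,o:(np.array(a)+.5)/8-.5+o
print('hole',ray('top',f([[171,197]],[340,190]),.130))
# hole patches: (32,18)=554,127 (0,-18)=671,208 (-32,18)=578,313 ; caps at z .055
A=ray('top',f(np.array([[554,127],[671,208],[578,313]])-[400,0],[425,190]),.045)
B=ray('top',f(np.array([[665,115],[573,220]])-[400,0],[425,190]),.055)
W=np.r_[A,B][:,:2]; L=np.array([[32,18],[0,-18],[-32,18],[32,-18],[0,18]])/1000
z=W@[1,1j]; l=L@[1,1j]; zc,lc=z.mean(),l.mean(); r=np.vdot(l-lc,z-zc); r/=abs(r); o=zc-r*lc
print('block',o,np.degrees(np.angle(r)),'res mm',abs(o+r*l-z)*1e3,'pinhole',o+r*(-.032-.018j))
E
```

```text
hole [[ 0.54282902 -0.08260386  0.13      ]]
block (0.5336486634706054-0.339698784489352j) 5.972181608678718 res mm [0.17968068 0.54631639 0.07223684 0.42069728 0.30328439] pinhole (0.5036951631277887-0.3609305488346174j)
```

Call:
move_arm:
  commands:
    - [[0, 0, 0, 0.149], [0, 0, 0, 0.149], [0, 0, 0, 0.149], [0, 0, 0, 0.149], [0, 0, 0, 0.149], [0, 0, 0, 0.149], [0, 0, 0, 0.149]]
  jaw: 5

```text
clock: 0.8
tool_pos: [0.2738, 0.6166, 0.226]
orientation: [64.6, 89.9, -109.5]
force: [0.1, 0.5, 0.6]
opening: 0.0502
```

Call:
move_arm:
  commands:
    - [[0, 0, 0, 0.149], [0, 0, 0, 0.149], [0, 0, 0, 0.149], [0, 0, 0, 0.149], [0, 0, 0, 0.149], [0, 0, 0, 0.149], [0, 0, 0, 0]]

```text
clock: 1.5
tool_pos: [0.2738, 0.6167, 0.2261]
orientation: [116.1, 89.9, -109.0]
force: [-0.5, 0.3, -0.2]
opening: 0.0497
```

Call:
move_arm:
  commands:
    - [[0, 0.5, -2.1, 0], [0, 1, -4.2, 0], [0, 1, -4.2, 0], [0, 1, -4.2, 0], [0, 1, -4.2, 0], [0, 1, -4.2, 0], [0, 1, -4.2, 0], [0, 1, -4.2, 0]]

```text
clock: 2.3
tool_pos: [0.4446, 0.339, 0.2267]
orientation: [-84.4, 90.0, 50.9]
force: [0.5, 1.2, -0.2]
opening: 0.0501
```

Call:
move_arm:
  commands:
    - [[0, 1, -4.2, 0], [0, 1, -4.2, 0], [0, 2.4, -3.1, 0], [0, 3, -3, 0], [0, 3, -3, 0], [0, 3, -3, 0], [0, 3, -3, 0], [0, 3, -3, 0]]

```text
clock: 3.1
tool_pos: [0.4938, 0.0147, 0.2267]
orientation: [-109.3, 90.0, 26.0]
force: [0.5, -0.0, 0.5]
opening: 0.0497
```

Call:
move_arm:
  commands:
    - [[0, 3, -3, 0], [0, 3, -3, 0], [0, 3, -3, 0], [0, 3, -3, 0], [0, 3, -3, 0], [0, 3, -3, 0], [0, 1.5, -1.5, 0], [0, 0, 0, 0]]

```text
clock: 3.9
tool_pos: [0.4938, -0.2617, 0.226]
orientation: [51.6, 89.9, -173.3]
force: [-0.1, -0.5, -0.6]
opening: 0.0501
```

Call:
move_arm:
  commands:
    - [[0, 2.1, -2.6, 0], [0, 2.1, -2.6, 0], [0, 2.1, -2.5, 0], [0, 0, 0, 0], [0, 0, 0, 0]]

```text
clock: 4.4
tool_pos: [0.5043, -0.358, 0.226]
orientation: [13.0, 89.9, 148.1]
force: [-0.2, -0.4, 0.8]
opening: 0.05
```

Run:
```python
from h import *
im,P=look('scene'); print(get_obs()['tool_pos'],get_obs()['orientation'])
im2,P2=look('top')
up=lambda i,b,s:cv2.resize(i[b[1]:b[3],b[0]:b[2]],None,fx=s,fy=s,interpolation=cv2.INTER_CUBIC)
save('c2.png',np.hstack([up(im,(150,140,230,260),5),up(im2,(400,160,480,280),5)]))
```

```text
[ 0.5045279  -0.35747441  0.22631677] [ -0.82456051  89.96328188 134.34309787]
```

View pics/c2.png

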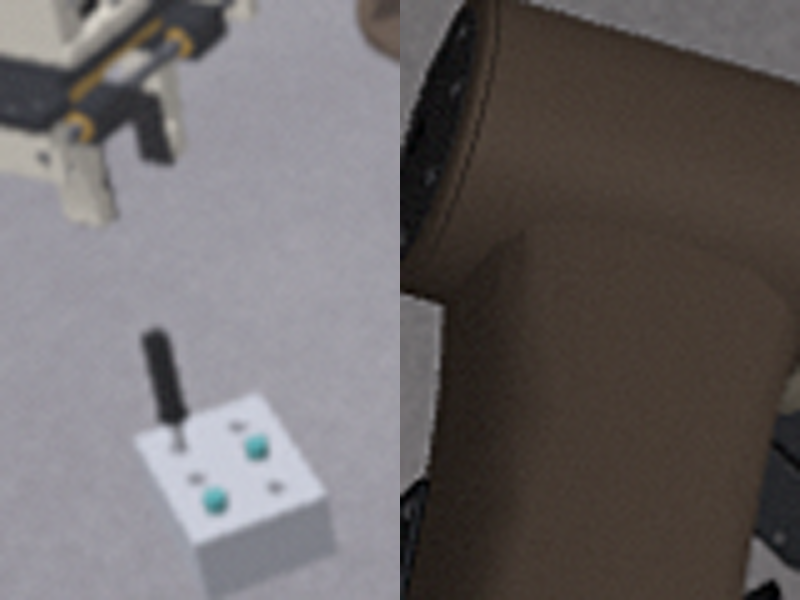

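The pin's handle runs from crop (155,335) to (172,415) and stands nearly upright. The open gripper hangs above it, and the arm hides the block from the top camera.

Call:
move_arm:
  commands:
    - [[1, 0.3, -0.2, 0], [3, 0, 0, 0], [3, 0, 0, 0], [3, 0, 0, 0], [2, 0, 0, 0], [1.5, 0, 0, 0], [0.5, 0, 0, 0], [0, 0, 0, 0]]

```text
clock: 5.3
tool_pos: [0.5039, -0.3608, 0.0858]
orientation: [24.9, 89.9, 160.1]
force: [0.2, 0.9, -0.1]
opening: 0.05
```

Run:
```python
from h import *
o=get_obs(); print(o['tool_pos'],o['orientation'])
S=np.load('/tmp/scene.npz')['im'].astype(float).sum(2)
pr=pix('scene',[[.5037,-.3609,z] for z in (.05,.07,.08,.1,.12,.127)]);print(pr.round(1))
for v in range(206,230,2):
    x=np.where(S[v,165:200]<150)[0]+165; print(v,x.min() if len(x) else 0,x.max() if len(x) else 0,end='; ')
```

```text
[ 0.50391009 -0.36079144  0.08580653] [ 24.92271768  89.91230624 160.06129572]
[[185.2 227.9]
 [184.  222.6]
 [183.4 219.9]
 [182.1 214.4]
 [180.8 208.9]
 [180.4 206.9]]
206 0 0; 208 180 182; 210 180 182; 212 180 183; 214 181 183; 216 181 184; 218 182 184; 220 182 185; 222 182 186; 224 0 0; 226 0 0; 228 0 0;
```

Call:
move_arm:
  commands:
    - [[0.5, 0, 0, 0], [0, 0, 0, 0]]

```text
clock: 5.5
tool_pos: [0.5046, -0.3613, 0.0818]
orientation: [-148.2, 90.0, -13.1]
force: [-0.4, 0.1, -0.0]
opening: 0.0502
```

Call:
move_arm:
  commands:
    - [[0, 0, 0, 0], [0, 0, 0, 0], [0, 0, 0, 0], [0, 0, 0, 0], [0, 0, 0, 0], [0, 0, 0, 0]]
  jaw: 0.5

```text
clock: 6.1
tool_pos: [0.5044, -0.3615, 0.0817]
orientation: [-173.3, 90.0, -38.2]
force: [-0.2, -0.3, 0.9]
opening: 0.0156
```

Call:
move_arm:
  commands:
    - [[-0.5, 0, 0, 0], [-1.5, 0, 0, 0], [-2.5, 0, 0, 0], [-3, 0, 0, 0], [-3, 0, 0, 0], [-3, 0, 0, 0], [-3, 0, 0, 0], [-0.5, 0, 0, 0]]

```text
clock: 6.9
tool_pos: [0.5058, -0.3624, 0.2564]
orientation: [-164.1, 89.6, -29.0]
force: [0.8, -0.2, -1.3]
opening: 0.0154
```

Call:
move_arm:
  commands:
    - [[0, -2.2, 1.7, 0], [0, -3.3, 2.5, 0], [0, -3.3, 2.5, 0], [0, -3.3, 2.5, 0], [0, -3.3, 2.5, 0], [0, -3.3, 2.5, 0], [0, -2.2, 1.7, 0], [0, -1.5, 1.1, 0]]

```text
clock: 7.7
tool_pos: [0.542, -0.0806, 0.2514]
orientation: [-5.5, 90.0, 129.6]
force: [-0.4, -0.4, -0.1]
opening: 0.0154
```

Call:
move_arm:
  commands:
    - [[0, 0, 0, 0], [0, 0, 0, 0], [0, 0, 0, 0]]

```text
clock: 8.0
tool_pos: [0.5419, -0.0833, 0.2514]
orientation: [55.9, 90.0, -169.1]
force: [-0.1, 0.4, -0.5]
opening: 0.0153
```

Run:
```python
from h import *
o=get_obs(); print(o['tool_pos'],o['orientation'],o['force'],o['opening'])
im,P=look('scene'); im2,P2=look('top'); np.savez('/tmp/s3',im=im,P=P)
h=[.5428,-.0826,.13]; u,v=pix('scene',h)[0]; print('hole px',u,v, 'tip pred',pix('scene',o['tool_pos']-[0,0,.0747]), pix('scene',o['tool_pos']-[0,0,.0147]))
up=lambda i,b,s:cv2.resize(i[b[1]:b[3],b[0]:b[2]],None,fx=s,fy=s,interpolation=cv2.INTER_CUBIC)
a,b=int(u)-35,int(v)-40; print('origin',a,b)
save('c3.png',up(im,(a,b,a+70,b+60),10))
```

```text
[ 0.54186761 -0.08332759  0.2513838 ] [  55.86956678   89.97194386 -169.0791488 ] [-0.14492294  0.4443163  -0.54250519] 0.015290422712252625
hole px 277.2811464416914 188.1333504513568 tip pred [[275.99457034 174.9186797 ]] [[274.7256856  157.24244449]]
origin 242 148
```

View pics/c3.png

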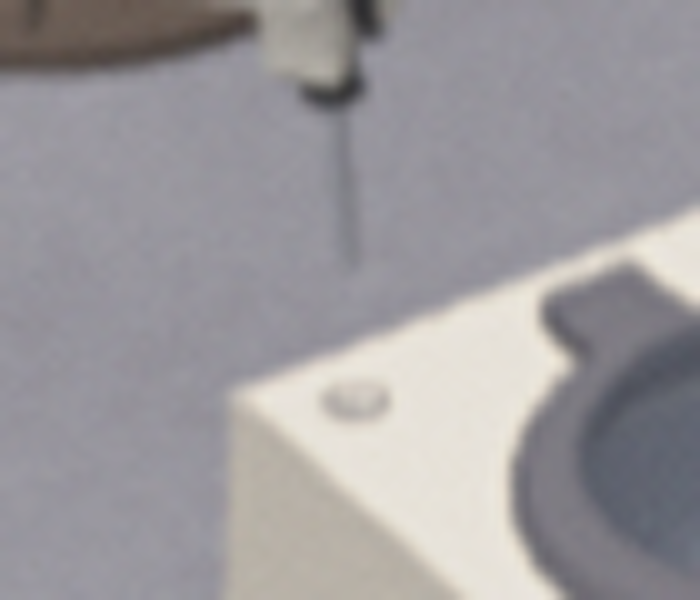

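The hole is at crop (356,400), about (277.1,187.5) in the full image. The rod tip is at crop (352,268), about (276.7,174.3). I'll measure the difference between them at sub-pixel level.

Run:
```python
from h import *
from scipy.ndimage import center_of_mass
im=np.load('/tmp/s3.npz')['im'].astype(float).mean(2)
vs=[];us=[]
for v in range(160,174):
    r=im[v,266:288]; bg=np.median(r); w=np.clip(bg-r,0,None); w[:6]=0; w[15:]=0; w[w<6]=0
    us.append((w*np.arange(266,288)).sum()/w.sum()); vs.append(v)
print(np.round(us,2))
p=np.polyfit(vs,us,1); print('tip u',np.polyval(p,174.3), 'col profile', im[168:180,276:279].round(0).tolist())
w=np.clip(np.median(im[183:193,270:284])-im[183:193,271:284],0,None); w[w<8]=0
print(im[183:193,271:284].astype(int)); c=center_of_mass(w); print('ring',c[1]+271,c[0]+183)
H=ray('scene',[[c[1]+271,c[0]+183]],.13)[0]; print('hole by scene',H)
for dx,dy in((0,0),(.003,0),(0,.003)):
    t=np.array([.5419+dx,-.0833+dy,0]); print(pix('scene',[t+[0,0,z] for z in(.1767,.2,.23)]).round(2).tolist())
```

```text
[275.58 275.59 275.6  275.6  275.9  276.06 275.83 276.08 276.12 276.25
 276.21 276.24 276.28 276.79]
tip u 276.6198879398614 col profile [[133.0, 138.0, 150.0], [133.0, 136.0, 152.0], [135.0, 137.0, 150.0], [135.0, 136.0, 149.0], [138.0, 134.0, 148.0], [138.0, 136.0, 146.0], [144.0, 139.0, 151.0], [147.0, 150.0, 154.0], [153.0, 156.0, 156.0], [150.0, 155.0, 153.0], [152.0, 152.0, 151.0], [154.0, 154.0, 152.0]]
[[149 154 166 178 188 203 218 223 225 226 226 224 224]
 [174 186 204 213 218 224 226 227 226 226 223 225 224]
 [209 218 225 224 223 223 222 221 222 222 226 223 225]
 [223 226 225 219 205 207 205 204 205 210 222 224 224]
 [226 225 219 194 184 196 197 203 197 188 220 225 223]
 [225 223 218 188 174 181 186 194 183 181 217 225 224]
 [224 224 221 206 184 176 177 184 187 204 223 225 223]
 [224 225 224 221 215 208 207 210 213 221 225 225 225]
 [215 225 225 224 224 223 223 225 224 224 223 223 225]
 [196 215 222 226 225 226 224 225 226 225 224 223 224]]
ring 275.4532107749266 186.5248308438657
hole by scene [ 0.53255067 -0.08440994  0.13      ]
[[276.01, 174.92], [275.52, 168.17], [274.88, 159.26]]
[[276.38, 175.42], [275.9, 168.67], [275.27, 159.75]]
[[276.97, 174.67], [276.49, 167.92], [275.87, 159.02]]
```

Call:
move_arm:
  commands:
    - [[1, 0, 0, 0], [1.5, 0, 0, 0], [1, 0, 0, 0], [0.5, 0, 0, 0], [0.2, 0, 0, 0], [0, 0, 0, 0]]

```text
clock: 8.7
tool_pos: [0.5422, -0.0829, 0.2095]
orientation: [82.0, 90.0, -142.9]
force: [-0.2, -0.3, 0.1]
opening: 0.0153
```

Call:
move_arm:
  commands:
    - [[0.1, 0, 0, 0], [0.1, 0, 0, 0], [0.1, 0, 0, 0], [0, 0, 0, 0]]

```text
clock: 9.1
tool_pos: [0.5421, -0.0827, 0.2066]
orientation: [-108.8, 90.0, 26.3]
force: [0.4, -0.2, -0.4]
opening: 0.0156
```

Run:
```python
from h import *
o=get_obs(); print(o['tool_pos'],o['force'],o['opening'],'tip-deck mm',(o['tool_pos'][2]-.0747-.13)*1e3)
im,P=look('scene'); a,b=242,148
print(im.mean(2)[180:194,268:288].astype(int))
save('c4.png',cv2.resize(im[b:b+60,a:a+70],None,fx=10,fy=10,interpolation=cv2.INTER_CUBIC))
```

```text
[ 0.54213163 -0.08273651  0.20658874] [ 0.43852703 -0.23996763 -0.35006297] 0.01562457308928993 tip-deck mm 1.8887409612737827
[[152 153 151 151 150 148 150 151 148 134 137 152 156 166 185 203 216 219
  224 225]
 [151 154 152 153 147 148 148 150 146 136 146 176 190 205 218 226 226 226
  226 226]
 [152 150 149 148 148 151 154 155 147 139 164 210 220 225 226 225 226 225
  225 226]
 [152 150 146 150 155 167 179 177 160 143 171 223 229 226 224 225 225 225
  224 224]
 [153 154 159 171 187 206 216 209 178 147 174 223 227 226 225 225 224 224
  225 225]
 [166 180 199 209 219 225 227 216 180 146 168 219 226 224 225 224 225 224
  224 226]
 [206 216 222 225 226 226 219 200 172 143 157 200 215 224 226 224 224 224
  224 224]
 [225 226 225 226 225 221 198 183 177 152 161 187 191 219 226 225 224 224
  224 223]
 [222 226 226 225 225 219 191 175 175 164 175 180 185 220 226 226 225 225
  224 224]
 [209 218 224 225 226 222 208 187 177 176 183 189 209 223 226 224 225 225
  224 225]
 [185 200 218 226 226 226 220 215 210 209 212 215 223 227 226 225 225 224
  225 224]
 [176 184 200 218 224 226 225 225 224 224 225 225 226 225 224 226 224 225
  225 226]
 [175 175 181 199 214 224 227 227 225 225 225 224 225 225 225 225 224 224
  226 225]
 [176 177 176 182 194 214 224 227 226 226 225 225 223 225 224 223 224 225
  226 225]]
```

View pics/c4.png

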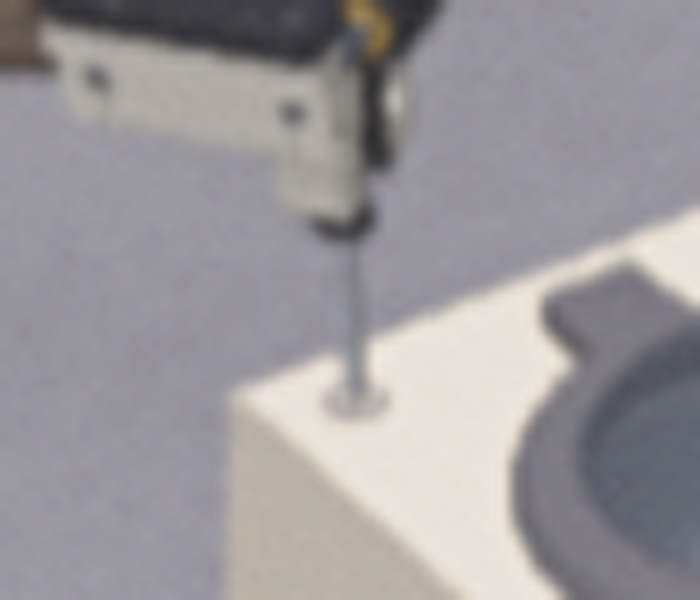

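The rod's centre line is at column 277.0 and the ring's centre is at about 277.1. The tip sits over the middle of the ring at crop (355,400), so I'll go down in small steps and watch the force.

Call:
move_arm:
  commands:
    - [[0.1, 0, 0, 0], [0.1, 0, 0, 0], [0.05, 0, 0, 0], [0, 0, 0, 0]]

```text
clock: 9.55
tool_pos: [0.5422, -0.0828, 0.204]
orientation: [119.5, 90.0, -105.5]
force: [-0.0, 0.0, -0.7]
opening: 0.0157
```

Call:
move_arm:
  commands:
    - [[0.05, 0, 0, 0], [0.05, 0, 0, 0], [0, 0, 0, 0]]

```text
clock: 9.85
tool_pos: [0.5422, -0.0828, 0.2031]
orientation: [-146.8, 90.0, -11.7]
force: [0.4, -0.1, -0.5]
opening: 0.0156
```

Call:
move_arm:
  commands:
    - [[0.05, 0, 0, 0], [0.05, 0, 0, 0], [0, 0, 0, 0]]

```text
clock: 10.15
tool_pos: [0.5422, -0.0828, 0.2021]
orientation: [-157.1, 90.0, -22.0]
force: [1.3, -0.6, 0.3]
opening: 0.015
```

Call:
move_arm:
  commands:
    - [[0.05, 0, 0, 0], [0.05, 0, 0, 0], [0, 0, 0, 0]]

```text
clock: 10.45
tool_pos: [0.5422, -0.0828, 0.201]
orientation: [172.1, 90.0, -52.8]
force: [0.5, -1.0, 0.1]
opening: 0.0155
```

Call:
move_arm:
  commands:
    - [[0.05, 0, 0, 0], [0.05, 0, 0, 0], [0, 0, 0, 0]]

```text
clock: 10.75
tool_pos: [0.5422, -0.0828, 0.2]
orientation: [-177.2, 90.0, -42.1]
force: [1.3, -0.8, -0.4]
opening: 0.0153
```

Call:
move_arm:
  commands:
    - [[0.1, 0, 0, 0], [0.1, 0, 0, 0], [0, 0, 0, 0]]

```text
clock: 11.05
tool_pos: [0.5423, -0.0828, 0.1984]
orientation: [-149.0, 90.0, -14.0]
force: [-0.7, -0.5, 3.8]
opening: 0.0156
```

Call:
move_arm:
  commands:
    - [[0.1, 0, 0, 0], [0.1, 0, 0, 0], [0, 0, 0, 0]]

```text
clock: 11.35
tool_pos: [0.5423, -0.0828, 0.1964]
orientation: [-148.2, 90.0, -13.2]
force: [0.4, -0.2, 4.7]
opening: 0.0154
```

Call:
move_arm:
  commands:
    - [[0.1, 0, 0, 0], [0.1, 0, 0, 0], [0, 0, 0, 0]]

```text
clock: 11.65
tool_pos: [0.5424, -0.0828, 0.1946]
orientation: [-147.0, 90.0, -11.9]
force: [-0.5, 0.2, 5.9]
opening: 0.0155
```

Call:
move_arm:
  commands:
    - [[0.1, 0, 0, 0], [0.05, 0, 0, 0], [0, 0, 0, 0]]

```text
clock: 11.95
tool_pos: [0.5424, -0.0828, 0.1932]
orientation: [-148.4, 89.9, -13.3]
force: [-1.4, -0.4, 7.3]
opening: 0.0152
```

Call:
move_arm:
  commands:
    - [[0.05, 0, 0, 0], [0.05, 0, 0, 0], [0, 0, 0, 0]]

```text
clock: 12.25
tool_pos: [0.5424, -0.0828, 0.1923]
orientation: [-144.7, 89.9, -9.6]
force: [-1.2, 1.6, 7.4]
opening: 0.0153
```

Run:
```python
from h import *
o=get_obs(); print(o['tool_pos'],o['force'],o['opening'])
im,P=look('scene'); S=np.load('/tmp/s3.npz')['im']
d=np.abs(im.astype(int)-S).mean(2); print('lid diff',d[170:215,300:360].mean(), 'still bg',d[300:380,300:400].mean())
```

```text
[ 0.54244217 -0.08279304  0.19226468] [-1.2129132   1.59050059  7.44158378] 0.015302501090762052
lid diff 5.491728395061729 still bg 1.530375
```

Call:
move_arm:
  commands:
    - [[0.05, 0, 0, 0], [0, 0, 0, 0], [0, 0, 0, 0]]

```text
clock: 12.6
tool_pos: [0.5425, -0.0828, 0.1918]
orientation: [-146.5, 89.9, -11.4]
force: [-0.6, 1.0, 7.9]
opening: 0.0153
```

Run:
```python
from h import *
o=get_obs(); print(o['tool_pos'],o['force'],o['opening'])
im,P=look('scene'); S=np.load('/tmp/s3.npz')['im']
d=np.abs(im.astype(int)-S).mean(2); print('lid diff',d[170:215,300:360].mean(), 'still bg',d[300:380,300:400].mean())
save('c5.png',cv2.resize(im[120:260,210:400],None,fx=4,fy=4))
```

```text
[ 0.54245708 -0.08280598  0.19183043] [-0.63803277  0.98627492  7.85534302] 0.015273255254090796
lid diff 18.790246913580248 still bg 1.5949583333333335
```

View pics/c5.png

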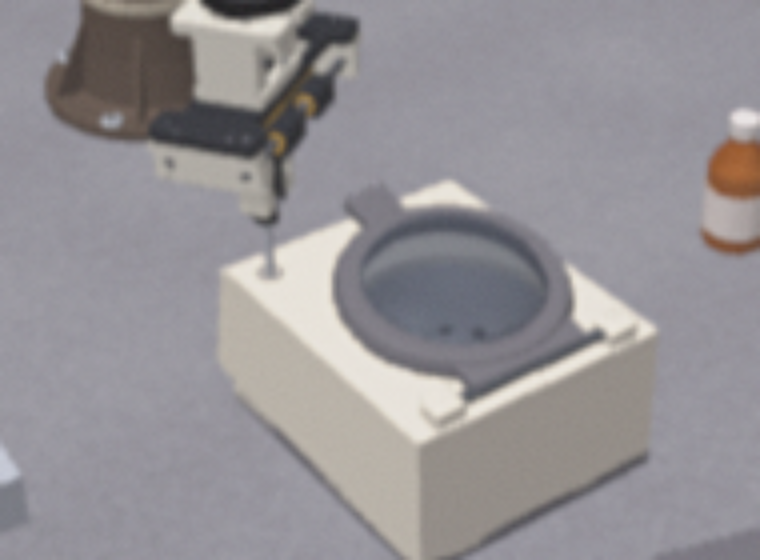

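The lid is rising, with its front tab now at crop (370,200), and the pin is in the hole at crop (268,270). I'll hold the pin down a while longer before withdrawing.

Call:
move_arm:
  commands:
    - [[0, 0, 0, 0], [0, 0, 0, 0], [0, 0, 0, 0], [0, 0, 0, 0], [0, 0, 0, 0], [0, 0, 0, 0], [0, 0, 0, 0], [0, 0, 0, 0]]

```text
clock: 13.45
tool_pos: [0.5425, -0.0828, 0.1918]
orientation: [-145.1, 89.9, -10.0]
force: [-1.8, 0.5, 7.3]
opening: 0.0155
```

Call:
move_arm:
  commands:
    - [[0, 0, 0, 0], [0, 0, 0, 0], [0, 0, 0, 0], [0, 0, 0, 0], [0, 0, 0, 0], [0, 0, 0, 0]]

```text
clock: 14.05
tool_pos: [0.5425, -0.0828, 0.1918]
orientation: [-144.5, 89.9, -9.4]
force: [-0.8, -0.1, 7.1]
opening: 0.0157
```

Call:
move_arm:
  commands:
    - [[-0.3, 0, 0, 0], [-0.6, 0, 0, 0], [-1, 0, 0, 0], [-1, 0, 0, 0], [-1, 0, 0, 0], [-1, 0, 0, 0], [-1, 0, 0, 0], [-0.5, 0, 0, 0]]

```text
clock: 14.85
tool_pos: [0.5425, -0.0827, 0.2564]
orientation: [-131.1, 89.9, 4.0]
force: [0.2, 0.7, 0.0]
opening: 0.0158
```

Call:
move_arm:
  commands:
    - [[0, 2.1, -1.6, 0], [0, 3.3, -2.5, 0], [0, 3.3, -2.5, 0], [0, 3.3, -2.5, 0], [0, 3.3, -2.5, 0], [0, 3.3, -2.5, 0], [0, 2.3, -1.8, 0], [0, 1.5, -1.1, 0]]

```text
clock: 15.65
tool_pos: [0.5036, -0.3635, 0.2547]
orientation: [33.7, 89.9, 168.7]
force: [-0.2, 0.5, -0.5]
opening: 0.0158
```

Call:
move_arm:
  commands:
    - [[2, 0, 0, 0], [3, 0, 0, 0], [3, 0, 0, 0], [2, 0, 0, 0], [0.5, 0, 0, 0], [0, 0, 0, 0], [0, 0, 0, 0]]

```text
clock: 16.35
tool_pos: [0.5051, -0.3618, 0.1513]
orientation: [-169.0, 89.9, -33.9]
force: [0.1, 0.4, 0.4]
opening: 0.0155
```

Run:
```python
from h import *
o=get_obs(); print(o['tool_pos'],o['orientation'],o['force'],o['opening'])
im,P=look('scene'); np.savez('/tmp/s6',im=im)
print(pix('scene',o['tool_pos']-[0,0,.0747]),pix('scene',[.5037,-.3609,.045]))
l=cv2.resize(im[200:260,160:230],None,fx=7,fy=7,interpolation=cv2.INTER_CUBIC); r=cv2.resize(im[100:260,230:390],(420,420))
save('c6.png',np.hstack([l[:420,:370],r]))
```

```text
[ 0.50512849 -0.36176928  0.15133678] [-168.96457889   89.90480499  -33.86281573] [0.05913479 0.43624693 0.38758139] 0.015507337524390558
[[183.39436732 221.14828592]] [[185.53894871 229.16750323]]
```

View pics/c6.png

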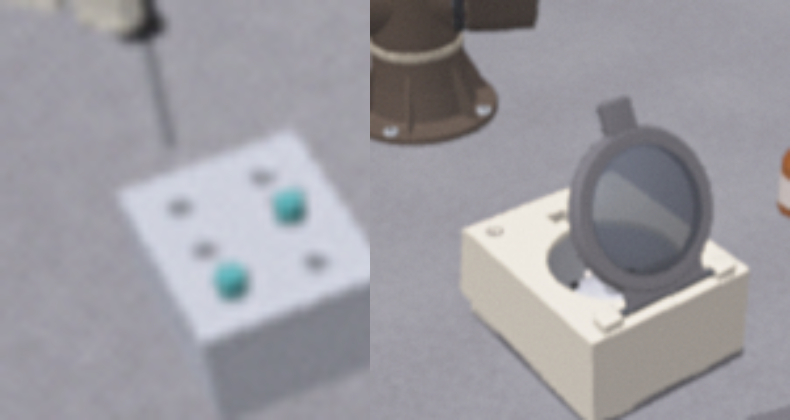

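The lid is up, with its tab at crop (617,115). The pin tip at crop (171,143) hangs over its empty hole at (180,207), and both caps are undisturbed. I'll correct by 1 mm and lower the pin.

Call:
move_arm:
  commands:
    - [[0.5, 0, 0.1, 0], [1, 0, 0, 0], [1, 0, 0, 0], [0.3, 0, 0, 0], [0.2, 0, 0, 0], [0.2, 0, 0, 0], [0.2, 0, 0, 0], [0, 0, 0, 0]]

```text
clock: 17.2
tool_pos: [0.5036, -0.3607, 0.1159]
orientation: [-1.2, 90.0, 133.9]
force: [0.4, -0.7, -0.8]
opening: 0.0155
```

Call:
move_arm:
  commands:
    - [[0.2, 0, 0, 0], [0.2, 0, 0, 0], [0.2, 0, 0, 0], [0.2, 0, 0, 0], [0.2, 0, 0, 0], [0, 0, 0, 0]]

```text
clock: 17.8
tool_pos: [0.5034, -0.3606, 0.1057]
orientation: [22.1, 90.0, 157.2]
force: [0.1, 0.2, -1.0]
opening: 0.0155
```

Call:
move_arm:
  commands:
    - [[0.4, 0, 0, 0], [0.5, 0, 0, 0], [0.5, 0, 0, 0], [0.4, 0, 0, 0], [0.2, 0, 0, 0], [0.1, 0, 0, 0], [0.1, 0, 0, 0], [0, 0, 0, 0]]

```text
clock: 18.6
tool_pos: [0.5037, -0.3607, 0.084]
orientation: [167.2, 90.0, -57.7]
force: [0.5, -0.5, -1.7]
opening: 0.0152
```

Call:
move_arm:
  commands:
    - [[0.05, 0, 0, 0], [0.05, 0, 0, 0], [0, 0, 0, 0]]

```text
clock: 18.9
tool_pos: [0.5037, -0.3607, 0.0831]
orientation: [-149.6, 90.0, -14.6]
force: [0.3, 0.0, -0.5]
opening: 0.0154
```

Call:
move_arm:
  commands:
    - [[0.05, 0, 0, 0], [0.05, 0, 0, 0], [0, 0, 0, 0]]

```text
clock: 19.2
tool_pos: [0.5036, -0.3606, 0.082]
orientation: [15.8, 90.0, 150.9]
force: [-0.4, 0.2, -0.7]
opening: 0.0155
```

Call:
move_arm:
  commands:
    - [[0.05, 0, 0, 0], [0, 0, 0, 0]]

```text
clock: 19.4
tool_pos: [0.5037, -0.3607, 0.0817]
orientation: [170.9, 90.0, -54.0]
force: [-0.7, 0.4, -0.2]
opening: 0.0155
```

Now at the grasp height. I'll open the jaw partway and then rise straight up.

Call:
move_arm:
  commands:
    - [[0, 0, 0, 0], [0, 0, 0, 0], [0, 0, 0, 0], [0, 0, 0, 0], [0, 0, 0, 0], [0, 0, 0, 0]]
  jaw: 5

```text
clock: 20.0
tool_pos: [0.5036, -0.3607, 0.0815]
orientation: [-27.0, 90.0, 108.1]
force: [-0.5, -0.4, 0.2]
opening: 0.0495
```

Call:
move_arm:
  commands:
    - [[-1, 0, 0, 0], [-2, 0, 0, 0], [-3, 0, 0, 0], [-3, 0, 0, 0], [-3, 0, 0, 0], [-3, 0, 0, 0], [-1, 0, 0, 0], [0, 0, 0, 0]]

```text
clock: 20.8
tool_pos: [0.5044, -0.3611, 0.2441]
orientation: [-156.7, 89.8, -21.6]
force: [0.0, -1.0, -0.3]
opening: 0.0499
```

Run:
```python
from h import *
o=get_obs(); print(o['clock'],o['tool_pos'],o['force'],o['opening'])
im,P=look('scene')
l=cv2.resize(im[190:250,160:220],(420,420),interpolation=cv2.INTER_CUBIC); r=cv2.resize(im[100:260,230:390],(380,380))
r=np.vstack([r,np.zeros((40,380,3),np.uint8)])
save('c7.png',np.hstack([l,r]))
```

```text
20.8 [ 0.50440179 -0.36105062  0.24410846] [ 0.0136703  -1.04914034 -0.28731864] 0.04994002058740009
```

View pics/c7.png

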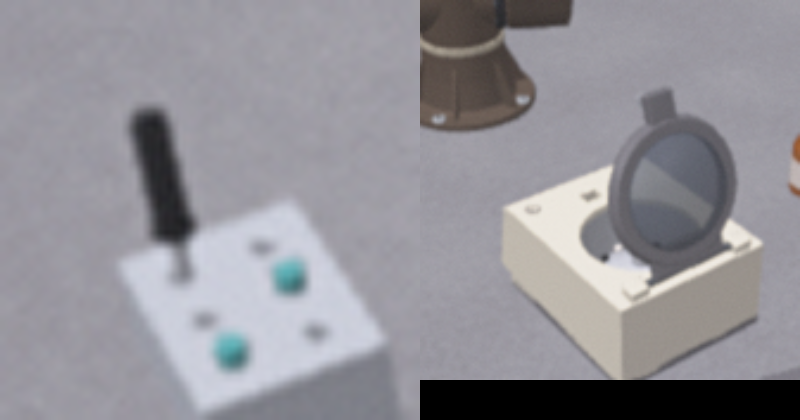

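The pin stands in its hole, with the handle running from crop (150,110) to (172,240). The caps are in place, the lid is fully up and the gripper is clear.

```bash
python3 -c "
from h import *
print(close_job())"
```

```text
the job is handed in; nothing more can be done
None
```

The centrifuge lid is released and up, the pin is back in its original hole in the tube block, and I handed the job in at about 21 s of the 53 s allowed.

- **Release:** the pin went down the hole without touching the deck hard enough to show in the force readings. It met the catch about 6 mm below the deck and pressed it roughly 7 mm. The highest vertical force read was 7.9 N, under the 20 N limit. I kept the catch pressed for about 1.5 s after the camera showed the lid rising, then withdrew.
- **Last checks:** the final picture shows the lid up, the pin standing in the block, both capped tubes in place and the gripper clear above the pin. The jaw read 50 mm open, and the last force reading was about 1 N, the sensor's noise level.
- **Not fully checked:** the reagent bottle is only partly in the last picture. It was upright in an earlier one, and the arm did not go near it after that. No check failed or disagreed by more than about 1 mm.

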